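Turn up the spice jars' stamps and set the out-of-date one aside

ROBOT

A 7-joint arm with a two-finger parallel gripper is mounted at the origin on the work surface. World frame = base frame: x ahead of the robot, y to its left, z up, the work surface at z = 0. Lengths are in m, angles in degrees, forces in N, time in s.
With the tool pointing down it reaches from about 0.4 to 0.85 m from the base axis. Payload 10.4 kg.
Tool frame: the origin (TCP) lies where the fingers leave the gripper's body, on its centre line; the fingertips stand 73 mm ahead of it and the grasp point (between the pads) lies 54 mm ahead of it; z points along the fingers, y is the line along which they close (so a half turn about z gives the same grasp; the last joint's range is limited). The gripper opens to 85 mm and grips with 20 to 120 N. Pads are 22 mm wide; open, the fingers measure 114 mm over their backs; the gripper's body (76 mm by 85 mm) begins 54 mm behind the grasp point. The pads swing forward as they close: fully open they stand 13 mm farther back than shut.
Start: joints at [-64.779, 19.034, -3.707, 83.658, 1.238, 77.344, -5.071], TCP at [0.279, 0.559, 0.304] pointing down, gripper open.
Joint ranges: [-148.97, 148.97], [-28.65, 121.19], [-84.17, 76.75], [9.2, 138.47], [-72.65, 252.65], [3.7, 117.97], [-149.18, 149.18]. Speed limits (degrees/s): [127.2, 127.2, 159.86, 159.86, 180, 180, 180].

INTERFACE

Orientations are given as a 3x3 rotation matrix whose columns are the frame's x, y, z axes.
In Python, from workcell import ctrl gives the robot as it stands. Calls block until the motion is done:
- ctrl.move_ptp(position, orientation): joint-space move of the TCP to a pose.
- ctrl.move_l(position, v=0.15, orientation=None, until_force=None): straight line of the TCP; orientation=None keeps the orientation; v is the mean speed in m/s. With until_force (N) it stops when the force on the tool has changed by that much, and returns True; else False.
- ctrl.move_joints(angles): joint-space move.
- ctrl.grip(opening, grasp_force=None): opening from 0.0 (shut) to 1.0 (fully open); grasp_force is the grip in N (None keeps the last); returns when the fingers have stopped.
- ctrl.wait(seconds).
- ctrl.inverse_kinematics(position, orientation): joint angles nearest the present ones, or None.
- ctrl.read_state(): the state.
- ctrl.snapshot(name): name is "scene" or "top" or "wrist"; returns a dict with "pixels" (480x640x3 uint8, blue, green, red), "mtx" (3x3 intrinsics, pixels), "R" (3x3) and "t" (3): a world point X has camera coordinates R X + t. Camera axes: x right, y down, z forward; pixel columns grow to the right and rows downward; lengths in m; the calibration is good to about 2 mm. A picture is of the moment at which its call begins. There is no depth.
A pose or a line that the arm cannot do raises ctrl.MotionError and nothing moves.
- ctrl.close_job(): hands the job in; it is judged then, once.
The state is a dict: "clock": time; "joint_positions": joint angles; "dq": joint speeds; "tau": joint torques, N m; "ee_pos": TCP position; "ee_rot": TCP orientation; "force": force on the tool from outside, world axes, zero at the start; "ft_torque": the same for the moment, N m; "width": opening from 0.0 (shut) to 1.0 (fully open); "grasp_force": force on a finger pad.
Only numpy, scipy, OpenCV 4.12 (cv2) and the standard library are available. Lean on these libraries where they do the work, as an engineer would, in place of code of your own. Each camera call takes 0.05 s, during which the arm holds its last target. There are 200 camera calls.

TASK

The three look-alike beige jars have a stamp on their undersides: first tip all three over so that they lie on their sides on the cork mat and the stamps can be read. Then lay the one stamped with a cross, still on its side, inside the steel tray without dropping it, and leave the two with a dot lying on the mat. Never put a dotted jar in the tray, and do not disturb the garlic keeper, timer or pestle.

Things in the scene. Friction and masses are not known exactly. Their poses are not given: they have to be found in the camera images.
- jar_cross: Out-of-date jar: square beige plastic jar, body 60 x 60 x 88 mm tall, ribbed lid 54 x 54 mm on it, 110 mm tall in all. Loose, 0.10 to 0.19 kg. Starts upright on the mat, x axis within 0.2 rad of world x. Origin: centre of the underside; z towards the lid, x and y square to the side faces. Its hidden underside has a black diagonal cross, corner to corner, strokes 11 mm wide.
- jar_dot1: Good jar: square beige plastic jar, body 60 x 60 x 88 mm tall, ribbed lid 54 x 54 mm on it, 110 mm tall in all. Loose, 0.10 to 0.19 kg. Starts upright on the mat, x axis within 0.2 rad of world x. Origin: centre of the underside; z towards the lid, x and y square to the side faces. Its hidden underside has one black round dot, 24 mm across.
- jar_dot2: Good jar: square beige plastic jar, body 60 x 60 x 88 mm tall, ribbed lid 54 x 54 mm on it, 110 mm tall in all. Loose, 0.10 to 0.19 kg. Starts upright on the mat, x axis within 0.2 rad of world x. Origin: centre of the underside; z towards the lid, x and y square to the side faces. Its hidden underside has one black round dot, 24 mm across.
- jar_cross_mid (a point): Point on jar_cross's axis 55 mm from its underside (mid-length), axes as the jar's; 30 mm above the surface beneath when the jar lies. Pushed level on the lid (85 mm up or more), a jar tips about its bottom edge with hardly any sliding, falls by itself beyond about 30 degrees, and lies steady on a flat side, underside facing level.
- jar_dot1_mid (a point): The same mid-length point of jar_dot1; that jar tips and lies in the same way.
- jar_dot2_mid (a point): The same mid-length point of jar_dot2; that jar tips and lies in the same way.
- mat: Fixed cork mat on the shelf, 340 mm (x) by 440 mm (y), 4 mm thick, grippy; origin at the centre of its underside. The three jars stand on it side by side along y, about 155 mm apart, a little beyond its middle as seen from the robot.
- tray: Fixed open steel tray, 190 mm (its x) by 130 mm (its y) outside, 22 mm high, walls 4 mm thick, floor about 4 mm thick; inside 182 x 122 mm. Origin at the centre of its underside. Stands left or right of the mat, its long side roughly along world x (yaw within 0.2 rad).
- garlic_keeper: Bystander: round terracotta garlic keeper with a white lid and knob, 100 mm across, 106 mm tall, loose; origin at the centre of its underside. Stands on the side of the mat where the tray is not.
- plug_timer: Bystander: grey plug timer with a dial and a rocker switch, 70 x 110 x 48 mm high, lying loose at the far right (-y) corner of the work, clear of the mat; origin at the centre of its underside.
- pestle: Bystander: wooden pestle lying at the far left (+y) corner, clear of the mat, 155 mm long along its x, up to 38 mm thick, loose; origin underneath its middle.

How it is judged:
By the outcome, as a careful person would: the job done as asked, in the order asked, and still so for the second after the job is handed in, with the robot touching nothing.
It also fails if it takes over 56 s, if anything falls off the work surface, if the arm or the gripper's body presses on something with over 40 N, if the wrist force passes 120 N, or if a joint passes its speed limit or range.

## Working session

There is one attempt and no reset: what is moved stays moved. The work goes in short steps, each a Python script; the robot and the scene stay as the last script left them, time stands still between calls to the robot, and variables do not carry over. Pictures are saved under pics/ and viewed, at most 10 in all, crops included, and the job is handed in when it is done.

```bash
mkdir -p pics
python3 - <<'E'
from workcell import ctrl
import cv2,numpy as np
np.set_printoptions(precision=4,suppress=True)
for n in("top","scene"):
    s=ctrl.snapshot(n); cv2.imwrite(f"pics/{n}0.png",s["pixels"]); print(n,s["mtx"],s["R"],s["t"])
print(ctrl.read_state())
E
```

```text
top [[509.7235   0.     321.4594]
 [  0.     509.7235 251.3366]
 [  0.       0.       1.    ]] [[-0.0129 -0.9998 -0.0123]
 [-0.9926  0.0143 -0.1202]
 [ 0.1204  0.0106 -0.9927]] [0.0283 0.5775 1.2774]
scene [[471.7589   0.     320.6317]
 [  0.     471.7589 239.8159]
 [  0.       0.       1.    ]] [[-0.3962  0.918   0.0155]
 [ 0.7278  0.3243 -0.6043]
 [-0.5598 -0.2281 -0.7966]] [ 0.2042 -0.3785  1.5143]
{'clock': 0.1, 'joint_positions': array([-64.7789,  19.0687,  -3.706 ,  83.7009,   1.2371,  77.3446,
        -5.0687]), 'dq': array([ 0.0381, -0.1324, -0.0227, -0.0901,  0.0963,  0.0811, -0.1219]), 'tau': array([  0.0006, -62.6743,   0.0486, -39.2437,   0.0163,   0.0067,
        -0.    ]), 'ee_pos': array([0.2789, 0.559 , 0.3032]), 'ee_rot': array([[-0.8948,  0.4464, -0.0005],
       [ 0.4464,  0.8948, -0.0012],
       [-0.0001, -0.0013, -1.    ]]), 'force': array([-0.2405, -0.5108,  0.3933]), 'ft_torque': array([-0.0029,  0.0176, -0.0024]), 'grasp_force': 0.0, 'width': 0.9979716965047218}
```

View pics/top0.png

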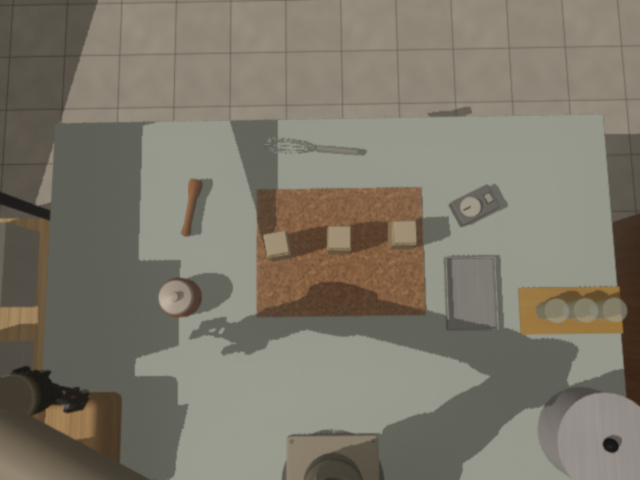

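View pics/scene0.png

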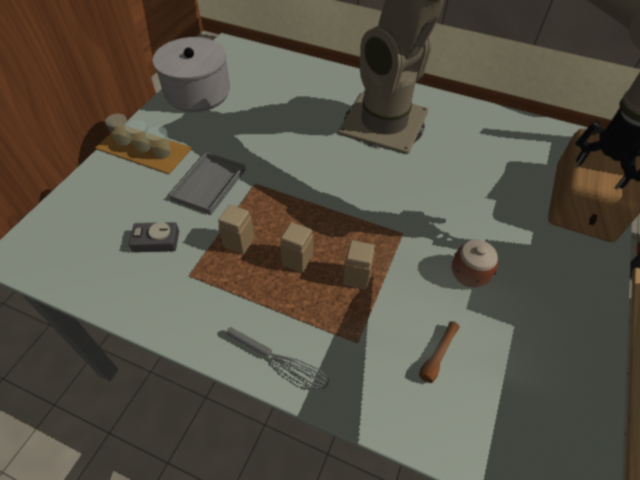

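The top view shows three jars at about (277,245), (339,239) and (403,233), the mat at columns 257–424, and the tray at (472,292) on the right. The garlic keeper is at (180,297), the timer at (474,206) and the pestle at (191,208). The scene camera looks from the far side, so jars tipped towards the robot will show it their undersides.

```bash
cat > h.py <<'E'
from workcell import ctrl
import cv2,numpy as np
np.set_printoptions(precision=4,suppress=True)
def ray(s,px,z):
    px=np.atleast_2d(np.array(px,float)); C=-s["R"].T@s["t"]
    d=(s["R"].T@np.linalg.inv(s["mtx"])@np.c_[px,np.ones(len(px))].T).T
    return C+d*((z-C[2])/d[:,2])[:,None]
def rot(a):  # tool down, tool y along jar y (yaw a)
    c,s=np.cos(a),np.sin(a); return np.array([[-c,-s,0],[-s,c,0],[0,0,-1.]]).copy()
E
python3 - <<'E'
from h import *
s=ctrl.snapshot("top"); im=s["pixels"]
crop=cv2.resize(im[180:340,250:510],None,fx=3,fy=3,interpolation=cv2.INTER_CUBIC)
g=cv2.cvtColor(im,cv2.COLOR_BGR2HSV)
for p in [(277,242),(277,256),(339,236),(339,247),(403,230),(403,243),(300,290),(472,270),(435,270)]: print(p,im[p[1],p[0]],g[p[1],p[0]])
cv2.imwrite("pics/c1.png",crop)
E
```

```text
(277, 242) [117 142 158] [ 18  66 158]
(277, 256) [ 76 101 118] [ 18  91 118]
(339, 236) [115 141 158] [ 18  69 158]
(339, 247) [103 128 145] [ 18  74 145]
(403, 230) [116 142 157] [ 19  67 157]
(403, 243) [ 86 109 126] [ 17  81 126]
(300, 290) [ 70 100 136] [ 14 124 136]
(472, 270) [114 121 123] [ 23  19 123]
(435, 270) [139 151 150] [ 33  20 151]
```

View pics/c1.png

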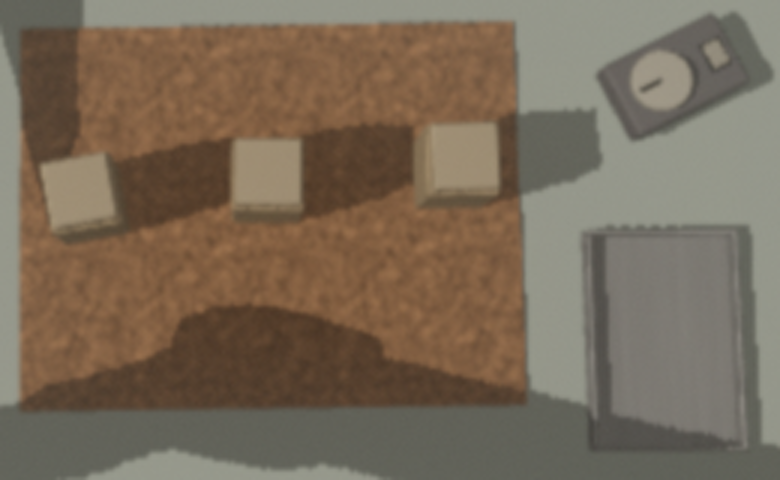

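The enlarged crop shows bright lid tops, with darker side faces below them, and the tray rim corners at crop (583,232), (748,228), (745,449) and (590,450).

Run:
```python
from h import *
s=ctrl.snapshot("top"); im=s["pixels"]
h=cv2.cvtColor(im,cv2.COLOR_BGR2HSV)
m=cv2.inRange(h,(14,50,150),(23,82,255)); m[:,:255]=0;m[:,425:]=0;m[:190]=0;m[310:]=0
cs=[c for c in cv2.findContours(m,cv2.RETR_EXTERNAL,cv2.CHAIN_APPROX_NONE)[0] if cv2.contourArea(c)>150]
out=[]
for c in cs:
    w=ray(s,c[:,0,:],0.114)[:,:2]
    (cx,cy),sz,a=cv2.minAreaRect((w*1000).astype(np.float32)); a=(a+45)%90-45
    print(cx,cy,sz,a); out.append([cx/1000,cy/1000,np.radians(a)])
out=np.array(sorted(out,key=lambda o:o[1])); np.save("jars.npy",out)
t=(np.array([(583,232),(748,228),(745,449),(590,450)])+.5)/3-.5+[250,180]
w=ray(s,t,0.022)[:,:2]; (c,sz,a)=cv2.minAreaRect((w*1000).astype(np.float32)); print("tray",w,c,sz,a,w.mean(0))
for i in range(3):
    x,y,a=out[i]; d=np.array([np.cos(a),np.sin(a)])
    for off in (.11,.0):
        p=np.r_[np.array([x,y])+off*d,.098+.073]; q=ctrl.inverse_kinematics(p,rot(a)); print(i,off,q)
```

```text
589.8380126953125 131.16009521484375 (50.03278732299805, 50.05104064941406) 10.221665382385254
603.985107421875 -21.102500915527344 (48.6025390625, 46.60947799682617) -0.8613433837890625
613.692138671875 -180.61940002441406 (49.11480712890625, 52.37150573730469) 1.7669439315795898
tray [[ 0.5601 -0.2966]
 [ 0.5615 -0.4385]
 [ 0.3732 -0.4257]
 [ 0.374  -0.2947]] (467.7562255859375, -366.63079833984375) (141.9638671875, 188.91664123535156) 89.43081665039062 [ 0.4672 -0.3639]
0 0.11 [-10.5243  43.0928  34.5963  72.2538 -24.1064  71.7577 115.9503]
0 0.0 [-17.5668  31.3838  40.408   91.8323 -21.8803  64.936  119.8636]
1 0.11 [-15.5159  36.4326  20.6402  77.7564 -13.0367  68.1304  95.412 ]
1 0.0 [-21.5673  23.5507  24.0285  96.9332 -10.6408  61.7757  94.8783]
2 0.11 [-22.6203  35.3931  10.1368  77.3069  -6.3188  67.8467  88.2849]
2 0.0 [-26.5639  22.5192  12.0107  96.4097  -5.1975  61.6151  87.2525]
```

```bash
cat >> h.py <<'E'
def tip(j):
    x,y,a=j; d=np.array([np.cos(a),np.sin(a)]); R=rot(a); P=lambda o,z:np.r_[np.array([x,y])+o*d,z]
    z=.1+.073
    ctrl.move_ptp(P(.075,.25),R); ctrl.move_l(P(.07,z),.25)
    st=ctrl.move_l(P(-.035,z),.12,until_force=35); f=ctrl.read_state(); ctrl.wait(.3)
    ctrl.move_l(P(-.02,.25),.3); print(st,f["force"],f["ee_pos"],f["clock"],ctrl.read_state()["clock"])
E
python3 - <<'E'
from h import *
J=np.load("jars.npy"); ctrl.grip(0.0,30); print(ctrl.read_state()["clock"])
tip(J[2]); 
s=ctrl.snapshot("scene"); cv2.imwrite("pics/s1.png",s["pixels"][120:400,150:500])
E
```

```text
0.9667
True [ 0.8801 -0.5343  5.82  ] [0.581  0.1297 0.1818] 4.15 4.8417
```

View pics/s1.png

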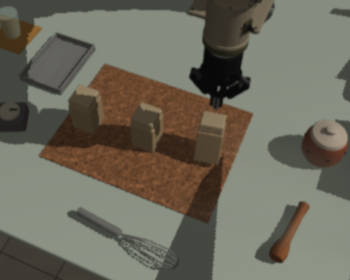

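The left jar, at crop (210,138), still stands upright. The push stopped on the force limit at x=0.581, with the tool 9 mm high. I'll re-measure it.

Run:
```python
from h import *
J=np.load("jars.npy")
x,y,a=J[2]; ctrl.move_l([.66,.14,.25],.3)
s=ctrl.snapshot("wrist"); cv2.imwrite("pics/w1.png",s["pixels"]); print(s["R"],s["t"],s["mtx"])
s=ctrl.snapshot("top"); 
a=cv2.resize(s["pixels"][170:330,230:430],None,fx=3,fy=3); 
w=cv2.imread("pics/w1.png"); w=cv2.resize(w,(200,150))
cv2.imwrite("pics/c2.png",np.hstack([a,np.vstack([w,np.zeros((330,200,3),np.uint8)])]))
print(ctrl.read_state()["ee_pos"],ctrl.read_state()["clock"])
```

```text
[[-0.1772  0.9842  0.0013]
 [ 0.9284  0.1668  0.3319]
 [ 0.3265  0.06   -0.9433]] [-0.0206 -0.6624  0.1028] [[339.0911   0.     324.1409]
 [  0.     339.0911 233.3256]
 [  0.       0.       1.    ]]
[0.6592 0.1398 0.2493] 5.4417
```

View pics/c2.png

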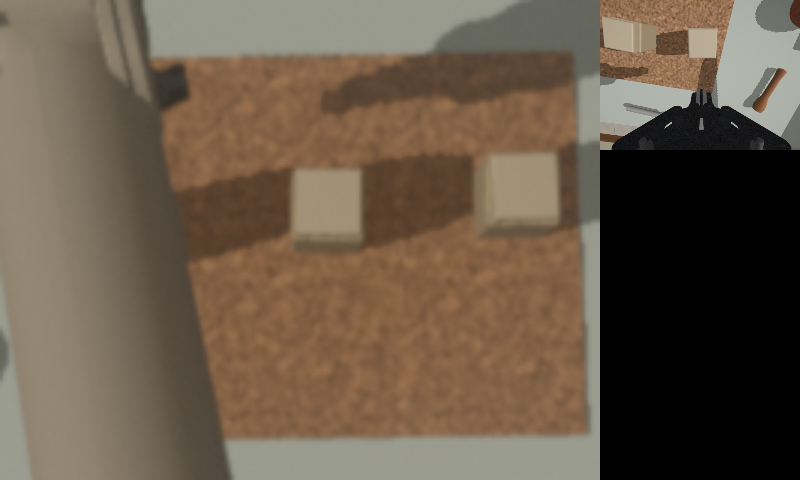

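The inset wrist view (jar at about (330,134) in the full wrist image) shows the jar still standing near its original place. I'll repeat the push in small logged steps.

Run:
```python
from h import *
s=ctrl.snapshot("wrist"); h=cv2.cvtColor(s["pixels"],cv2.COLOR_BGR2HSV)
print(h[134,330],h[134,300],h[150,330])
v=int(h[134,330][2]); m=cv2.inRange(h,(12,40,v-10),(24,100,v+12)); 
n,l=cv2.connectedComponents(m); c=cv2.findContours((l==l[134,330]).astype(np.uint8),0,cv2.CHAIN_APPROX_NONE)[0][0]
w=ray(s,c[:,0,:],.114)[:,:2]; r=cv2.minAreaRect((w*1000).astype(np.float32)); print(r)
J=np.load("jars.npy"); x,y,a=J[2]; d=np.r_[np.cos(a),np.sin(a),0]; b=np.array([x,y,0])
def st(t=""): q=ctrl.read_state(); print(t,q["ee_pos"],q["force"],q["clock"])
ctrl.move_l(b+.07*d+[0,0,.173],.25); st("down")
for o in (.045,.03,.015,0.):
    k=ctrl.move_l(b+o*d+[0,0,.173],.1,until_force=8); st((o,k))
    if k: break
s=ctrl.snapshot("scene"); w=s["pixels"][120:400,150:500]; w=cv2.resize(w,None,fx=2,fy=2); cv2.imwrite("pics/s2.png",w)
```

```text
[ 19  50 183] [ 18  50 185] [ 20  50 185]
((591.0023193359375, 130.25733947753906), (53.324832916259766, 51.05492401123047), 10.215737342834473)
down [0.6586 0.1436 0.1738] [ 0.9521 -0.8733  1.0171] 5.95
(0.045, False) [0.635  0.1393 0.175 ] [0.1289 0.4705 0.1047] 6.35
(0.03, False) [0.6199 0.1366 0.1735] [ 0.2611 -0.6413 -0.129 ] 6.65
(0.015, True) [0.6085 0.1346 0.1746] [1.4692 0.805  2.6468] 6.8583
```

View pics/s2.png

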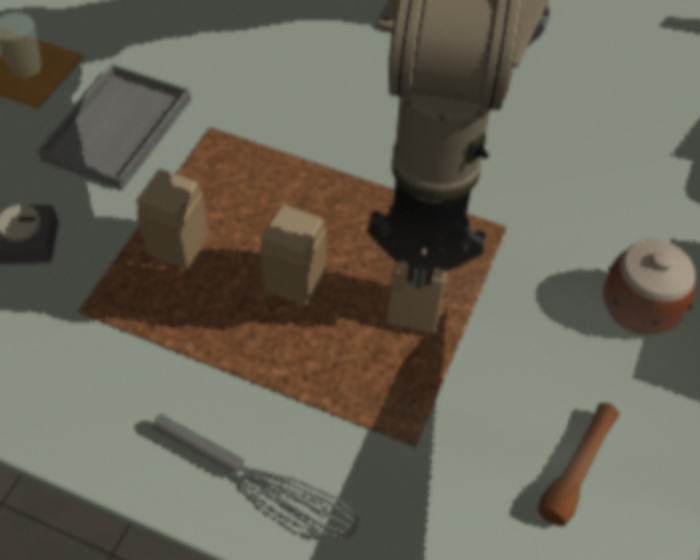

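The closed fingers bear on the back of the lid at crop (418,275), with little force. The rising lid edge probably jams under the knuckles later in the push, so I'll push along a rising path.

Run:
```python
from h import *
J=np.load("jars.npy"); x,y,a=J[2]; d=np.r_[np.cos(a),np.sin(a),0]; b=np.array([x,y,0])
def st(t=""): q=ctrl.read_state(); print(t,q["ee_pos"],q["force"],q["clock"])
for o,z in ((.01,.180),(-.01,.188),(-.03,.191),(-.04,.191)):
    k=ctrl.move_l(b+o*d+[0,0,z],.1,until_force=20); st((o,k))
ctrl.wait(.3)
s=ctrl.snapshot("scene"); w=s["pixels"][120:400,150:500]; w=cv2.resize(w,None,fx=2,fy=2); cv2.imwrite("pics/s3.png",w)
```

```text
(0.01, False) [0.5999 0.133  0.1801] [0.2853 0.681  0.5554] 7.1667
(-0.01, False) [0.5801 0.1295 0.1879] [-0.2048  0.2873  0.1605] 7.5333
(-0.03, False) [0.5606 0.126  0.1911] [-0.1531 -0.2279  0.5441] 7.8833
(-0.04, False) [0.5507 0.1242 0.191 ] [ 0.4094 -0.3353  0.0604] 8.1333
```

View pics/s3.png

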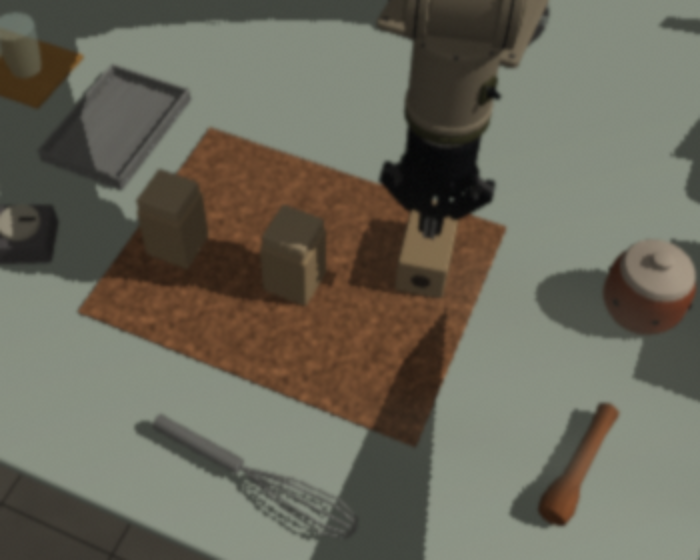

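The left jar now lies flat and its underside shows a dot at crop (421,281). I'll tip the other two the same way.

```bash
cat >> h.py <<'E'
def tip2(j):
    x,y,a=j; d=np.r_[np.cos(a),np.sin(a),0]; b=np.array([x,y,0]); P=lambda o,z:b+o*d+[0,0,z]
    ctrl.move_ptp(P(.07,.27),rot(a)); ctrl.move_l(P(.065,.175),.25)
    for o,z,v in ((.025,.175,.12),(.01,.180,.1),(-.01,.188,.1),(-.03,.191,.1),(-.04,.191,.1)):
        if ctrl.move_l(P(o,z),v,until_force=25): q=ctrl.read_state(); print("stop",o,q["ee_pos"],q["force"])
    ctrl.wait(.2); ctrl.move_l(P(-.03,.27),.3); print(ctrl.read_state()["clock"])
E
python3 - <<'E'
from h import *
J=np.load("jars.npy"); q=ctrl.read_state()["ee_pos"]; ctrl.move_l([q[0],q[1],.27],.3)
tip2(J[1]); tip2(J[0])
ctrl.move_ptp([.47,-.3,.32],rot(0))
s=ctrl.snapshot("scene"); w=s["pixels"][120:400,150:500]; w=cv2.resize(w,None,fx=2,fy=2); cv2.imwrite("pics/s4.png",w)
np.save("s4.npy",s,allow_pickle=True)
s=ctrl.snapshot("top");np.save("t4.npy",s,allow_pickle=True)
print(ctrl.read_state()["clock"])
E
```

```text
12.5917
16.2917
17.1167
```

View pics/s4.png

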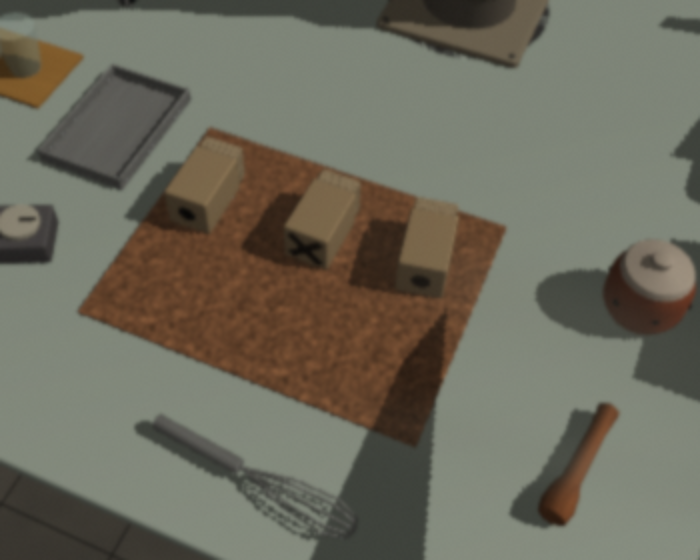

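The middle jar shows the cross at crop (305,248). The outer two show dots at (187,214) and (421,281), and all three lie on the mat. I'll measure the cross jar and tray from this view.

Run:
```python
from h import *
s=np.load("s4.npy",allow_pickle=True).item()
f=lambda p:(np.array(p)+.5)/2-.5+[150,120]
print(ray(s,f([(287,228),(332,240)]),.064))
w=ray(s,f([(115,67),(189,93),(120,186),(38,155)]),.022);print(w,w.mean(0))
t=np.load("t4.npy",allow_pickle=True).item(); im=t["pixels"]; h=cv2.cvtColor(im,cv2.COLOR_BGR2HSV)
m=cv2.inRange(h,(14,45,120),(24,88,255)); m[:,:255]=0;m[:,425:]=0;m[:190]=0;m[330:]=0
m=cv2.morphologyEx(m,cv2.MORPH_OPEN,np.ones((3,3)))
for c in cv2.findContours(m,0,cv2.CHAIN_APPROX_NONE)[0]:
    if cv2.contourArea(c)>300:
        w=ray(t,c[:,0,:],.064)[:,:2]; print(cv2.minAreaRect((w*1000).astype(np.float32)))
```

```text
[[ 0.5745 -0.0485  0.064 ]
 [ 0.569   0.0091  0.064 ]]
[[ 0.3779 -0.4214  0.022 ]
 [ 0.3811 -0.2967  0.022 ]
 [ 0.5716 -0.2946  0.022 ]
 [ 0.5693 -0.4242  0.022 ]] [ 0.475  -0.3592  0.022 ]
((505.58782958984375, 115.10578918457031), (107.76409912109375, 56.299869537353516), 9.871644020080566)
((516.8207397460938, -21.860551834106445), (52.60634231567383, 105.35491180419922), 89.16985321044922)
((527.0928344726562, -183.44525146484375), (55.11539840698242, 106.2452163696289), 88.30667877197266)
```

Run:
```python
from h import *
def st(t=""): q=ctrl.read_state(); print(t,q["ee_pos"],q["force"],q["width"],q["grasp_force"],q["clock"])
R=rot(np.radians(-.9)); g=np.array([.518,-.0215,.094]); up=np.array([0,0,.14])
ctrl.move_ptp(g+up,R); ctrl.grip(1.0)
print(ctrl.move_l(g,.12,until_force=20)); st("at")
ctrl.grip(0.0,35); st("grip")
ctrl.move_l(g+up,.15); st("lift")
T=np.array([.471,-.36,.094])
ctrl.move_l(T+up,.2,rot(0)); st("over")
ctrl.move_l(T+[0,0,.012],.12); st("low")
print(ctrl.move_l(T-[0,0,.003],.03,until_force=6)); st("down")
s=ctrl.snapshot("scene"); cv2.imwrite("pics/s5.png",cv2.resize(s["pixels"][120:400,150:500],None,fx=2,fy=2))
```

```text
False
at [ 0.5185 -0.0215  0.0947] [-0.8429  0.3282  0.5006] 0.9994540520851382 0.0 20.35
grip [ 0.5184 -0.0216  0.0947] [-0.8794 -1.0495  6.6087] 0.6991203974029625 38.59622061252594 20.7083
lift [ 0.5175 -0.0215  0.233 ] [-0.3044  0.7988 -2.2811] 0.7031541796186811 38.05007457733154 21.7917
over [ 0.4714 -0.3591  0.234 ] [-0.2083  0.4946 -1.898 ] 0.6969034859317711 38.05910646915436 23.65
low [ 0.4714 -0.3603  0.1068] [ 0.2585 -0.0288 -1.4947] 0.7007198699856618 38.056801557540894 24.8667
True
down [ 0.4712 -0.36    0.0945] [-0.389   0.399   5.2334] 0.7006485519839616 39.06305551528931 25.2917
```

View pics/s5.png

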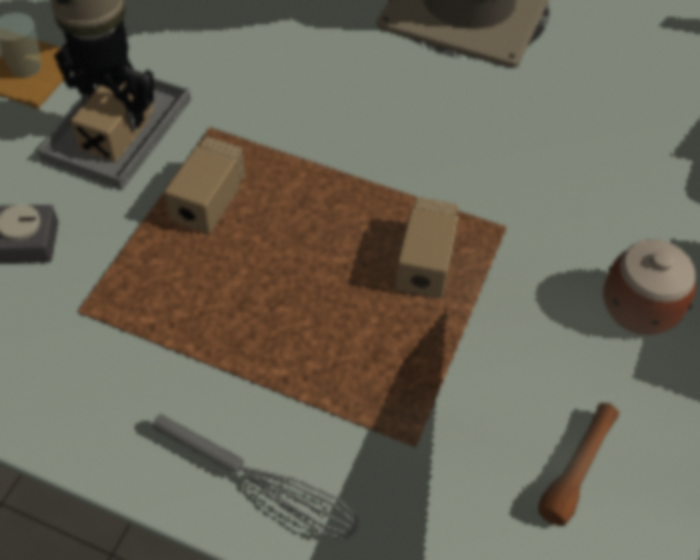

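The cross jar, at crop (105,128), is inside the tray and touching its floor, and both dot jars lie on the mat. I'll release it, retreat and check.

Run:
```python
from h import *
q=ctrl.read_state()["ee_pos"]
ctrl.grip(0.88); ctrl.move_l([q[0],q[1],.28],.15); ctrl.move_ptp([.42,-.1,.35],rot(0)); ctrl.wait(.5)
s=ctrl.snapshot("scene"); cv2.imwrite("pics/s6.png",cv2.resize(s["pixels"][120:400,150:500],None,fx=2,fy=2))
print(ctrl.read_state()["clock"])
```

```text
28.65
```

View pics/s6.png

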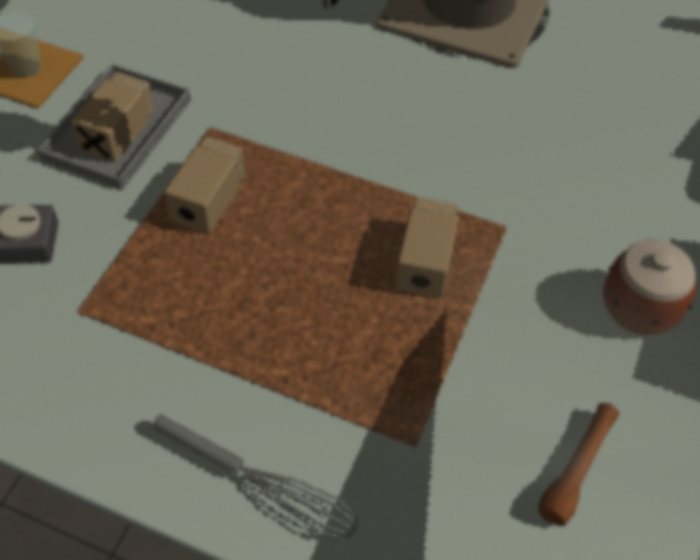

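The cross jar lies flat inside the tray at crop (110,115), the dot jars are on the mat at (205,185) and (428,248), and the bystanders have not moved.

```bash
python3 -c "
from workcell import ctrl
print(ctrl.close_job())"
```

```text
the job is handed in; nothing more can be done
None
```

The job is handed in at about 29 s on the robot clock: the cross jar lies on its side in the steel tray, both dotted jars lie on the mat, and the garlic keeper, timer and pestle look undisturbed; the first push on the left jar stopped at its 35 N force limit without tipping it, and a second push did.

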